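# Unsnap the wiring box cover

### The arm

A 6-joint arm with a two-finger parallel gripper is mounted at the origin on the work surface. World frame = base frame: x ahead of the robot, y to its left, z up, the work surface at z = 0. Lengths are in m, angles in degrees, forces in N, time in s.
With the tool pointing down it reaches from about 0.4 to 0.825 m from the base axis. Payload 7 kg.
Tool frame: the origin (TCP) lies midway between the tips of the shut fingers; the grasp point (between the pads) lies 19 mm behind it; y points along the fingers, z is the direction in which the jaws open and shut, and the axes are right-handed (so a half turn about y gives the same grasp; the last joint's range is limited). The gripper opens to 88 mm and grips with 3 to 60 N. Pads are 19 mm wide; open, the fingers measure 130 mm over their backs; the gripper's body (78 mm by 193 mm) begins 47 mm behind the grasp point.
Start: joints at [91.965, 20.546, 0.682, 0, -70.136, -16.507], TCP at [0.169, 0.653, 0.227] pointing down, gripper open.
Joint ranges: [-176.03, 176.03], [-82.01, 121.73], [-58.28, 71.71], [-173.87, 95.51], [-174.79, -0.11], [-173.66, 173.66]. Speed limits (degrees/s): [136.94, 136.94, 172.46, 180, 180, 180].

### API

Orientations are given as [roll, pitch, yaw] about the fixed x, y, z axes, in that order (R = Rz(yaw) Ry(pitch) Rx(roll)).
In Python, from plant import ctrl gives the robot as it stands.
- The arm moves only by the tool step_arm, never from a script. Its argument "rows" is a list that holds one entry, the list of rows, each a list of 7 numbers: the gripper command: -1 is shut, 1 is fully open, values between are in proportion, then the shift along the world's x, y, z in cm, then the turn, a rotation vector about the world's x, y, z in degrees. In form: [[[fingers, tx, ty, tz, rx, ry, rz], ...]]. A call has 1 to 12 rows; each row shifts and turns the commanded pose from where the row before left it; what a row does not reach is not made up. A row lasts 1/8 s, in which the tool goes at most 62.5 mm and 10.7 degrees, less where a joint would pass 70% of its speed; a pose out of reach is approached as far as the arm can. A call is refused whole if a number of a shift passes 6.25 or a number of a turn 10.7, either way. A call with a gripper value outside its range is refused whole. The fingers move at their own pace and stop on an object; the grip force is fixed at half the most. Time passes only in rows, so rows that do not move let the fingers close. It gives the time, the measured TCP pose, the force and the opening at its end, in the units of the state.
- ctrl.get_obs(): the state, without advancing time (a new reading comes with each control period).
- ctrl.snapshot(name): name is "scene" or "top" or "wrist"; returns the picture (384x512x3 uint8, blue, green, red); there is no depth.
- ctrl.camera_params(name): a dict with "vertical_fov" (degrees; the focal length in pixels is half the picture's height over the tangent of half this angle, whatever the lens; pixels are square), "cx", "cy" (the principal point, pixels), "k1" (the pictures are not rectified: a ray, as slopes to the right and down, at radius r is drawn at 1 + k1 r^2 times it, then the intrinsics apply), "rvec" (rotation vector, rad) and "tvec" (3), from world to camera coordinates, as OpenCV has them. Camera axes: x right, y down, z forward; pixel columns grow to the right and rows downward; lengths in m; the calibration is good to about 2 mm. A picture is of the moment at which its call begins: read the wrist's pose just before it. camera_params takes no time and is no camera call; for the wrist camera it gives the pose at the moment of the call.
- ctrl.close_job(): hands the job in, once; it reports no verdict.
The state is a dict: "clock": time; "joint_pos": joint angles; "qvel": joint speeds; "tau": joint torques, N m; "tool_pos": TCP position; "orientation": TCP orientation; "force": force on the tool from outside, world axes, zero at the start; "moment": the same for the moment, N m; "opening": finger opening in m.
Only numpy, scipy, OpenCV 4.12 (cv2) and the standard library are available. Lean on these libraries where they do the work, as an engineer would, in place of code of your own. Each camera call takes 0.05 s, during which the arm holds its last target. There are 200 camera calls.

### The job

Open the grey wiring box on the bench: with closed fingertips press the snap tab at its end inward and, keeping it pressed, raise that end of the cover until the barb is above its catch. Then take the cover by its rib, lift it off and lay it gently, right way up and flat, in the middle of the empty tote. Do not overload the tab or tear it at the catch, and do not shift the cable gland and the plug beside the box.

Things in the scene. Friction and masses are not known exactly. Their poses are not given: they have to be found in the camera images.
- wiring_box: Grey plastic wiring box bolted to the bench, 150 (x) x 100 (y) x 75 mm high, with its clip-in cover on top. Origin: centre of its underside, on the bench; x points to the end with the snap tab. Across that end wall, below the finger pad, runs the catch bar (its top 62 mm above the bench); the other end has two slots that take the cover's tongues. Ears with bolts 5 mm high along both long sides.
- cover_grip (a point): Centre of the pull rib on the loose light-grey cover (0.13 to 0.21 kg). Rib: 64 long (x) x 14 wide (y) x 30 mm tall, upright sides; this point is 15 mm above the plate's top, 19 mm above its underside. x points to the tab end, z up. Plate 150 x 100 x 4 mm; clipped on, it lies on the box rim, its top 79 mm above the bench. Skirts and tab spring reach 41 mm below the plate's underside.
- cover_edge (a point): Middle of the cover plate's tab end, level with its top: 75 mm along x from the rib's centre. With the tab pressed it must rise about 10 mm before the barb stands above the catch bar; then the sprung-out barb rests on the bar and keeps this end ajar. The far end's two tongues reach 2 mm past the plate end into the box slots: they slip out as the cover tilts, or when it is drawn 10 mm along +x.
- tab_pad (a point): Outermost point of the snap tab's finger pad: a horizontal round nose, 26 mm wide (y), 7 mm tall, standing 12 mm out from the cover's end, its middle 7.5 mm below the plate's underside. It gives inward (-x of the cover) against a spring: 2 N to start, 8 to 9 N at 4 mm where the barb clears the catch, 12 N at 6.2 mm where it hits its stop. It snaps above 20 N. The cover itself has 1 mm of play.
- tab: The snap tab as a whole, a folded leaf of the cover's own plastic hanging inside the box from the cover's end, 28 mm wide. Origin: foot of the leaf, 24 mm inside the nose and 30.5 mm lower; axes as the cover's. Its barb is hooked under the catch bar and must not be torn at with more than 20 N.
- empty_tote: Open grey plastic tote with nothing in it, 292 (x) x 192 (y) x 74 mm high, walls and floor 4 mm, rim flange 5 mm wider all round, fixed to the bench. Origin: centre of its underside, on the bench. The like tote on the other side of the wiring box holds black power adapters.
- spare_gland: Bystander: grey spare cable gland standing on end beside one long side of the wiring box, 24 mm across, 30 mm tall, origin under its centre.
- plug: Bystander: black mains plug lying on the bench beside the other long side of the wiring box, 60 x 28 x 20 mm, origin under its centre.
Mind the look-alikes: they are no part of the job. Of the things that look like the part that bears cover_grip, the smaller one is meant.

How it is judged:
By the outcome, as a careful person would: the job done as asked, in the order asked, and still so for the second after the job is handed in, with the robot touching nothing.
It also fails if it takes over 67 s, if anything falls off the work surface, if the arm or the gripper's body presses on something with over 40 N, if the wrist force passes 120 N, or if a joint passes its speed limit or range.

## Working session

There is one attempt and no reset: what is moved stays moved. The work goes in short steps, Python scripts to look and compute and a tool call to move; the robot and the scene stay as the last step left them, time stands still between calls to the robot, and variables do not carry over. Pictures are saved under pics/ and viewed, about 8 in all and at most 12, crops included, and the job is handed in when it is done.

Besides the shell and the picture viewer there is one more tool, called as name(argument=value, ...), one argument or row to a line, values as JSON. step_arm: Moves the arm, as the interface text tells. Its arguments: {"type":"object","properties":{"rows":{"type":"array"}},"required":["rows"]}

```bash
mkdir -p pics; ls
cat > h.py <<'E'
import numpy as np, cv2
from plant import ctrl
def cam(n):
    p=ctrl.camera_params(n); f=192/np.tan(np.radians(p["vertical_fov"])/2)
    R=cv2.Rodrigues(np.array(p["rvec"],float))[0]; t=np.array(p["tvec"],float).ravel()
    return dict(f=f,cx=p["cx"],cy=p["cy"],k=p["k1"],R=R,t=t)
def ray(c,u,v):
    x,y=(u-c["cx"])/c["f"],(v-c["cy"])/c["f"]; a,b=x,y
    for _ in range(30):
        s=1+c["k"]*(a*a+b*b); a,b=x/s,y/s
    return -c["R"].T@c["t"], c["R"].T@np.array([a,b,1.])
def onz(c,u,v,z):
    o,d=ray(c,u,v); return o+d*(z-o[2])/d[2]
def proj(c,P):
    q=c["R"]@np.array(P,float)+c["t"]; a,b=q[:2]/q[2]; s=1+c["k"]*(a*a+b*b)
    return np.array([c["cx"]+c["f"]*a*s,c["cy"]+c["f"]*b*s])
E
python3 - <<'E'
from h import *
print({k:np.round(v,4) if not isinstance(v,dict) else v for k,v in ctrl.get_obs().items()})
for n in("scene","top"):
    im=ctrl.snapshot(n); cv2.imwrite(f"pics/{n}0.png",im); c=cam(n); print(n,c["f"],-c["R"].T@c["t"],c["k"])
a=cv2.imread("pics/top0.png");cv2.imwrite("pics/top0b.png",cv2.resize(a,(800,600),interpolation=cv2.INTER_CUBIC))
a=cv2.imread("pics/scene0.png");cv2.imwrite("pics/scene0b.png",cv2.resize(a,(800,600),interpolation=cv2.INTER_CUBIC))
E
```

```text
pics
{'clock': np.float64(0.0), 'joint_pos': array([ 9.19637e+01,  2.05919e+01,  6.33800e-01, -1.84000e-02,
       -7.01351e+01, -1.65061e+01]), 'qvel': array([-0.0915,  0.0424, -0.001 ,  0.0674,  0.08  ,  0.0368]), 'tau': array([ 2.00000e-03, -5.82731e+01,  2.93046e+01,  6.99690e+00,
        6.80000e-03, -2.00000e-04]), 'tool_pos': array([0.1694, 0.6529, 0.2256]), 'orientation': array([-8.990570e+01,  9.900000e-03,  1.654513e+02]), 'force': array([0.2936, 0.0597, 0.3379]), 'moment': array([ 0.0302, -0.0049,  0.0151]), 'opening': np.float64(0.0875)}
scene 361.3679797351266 [0.72509921 0.37591055 0.72079523] -0.05321724505124455
top 403.71216081203886 [ 0.29357094 -0.00804261  1.03698154] -0.017353377128875257
```

View pics/top0b.png

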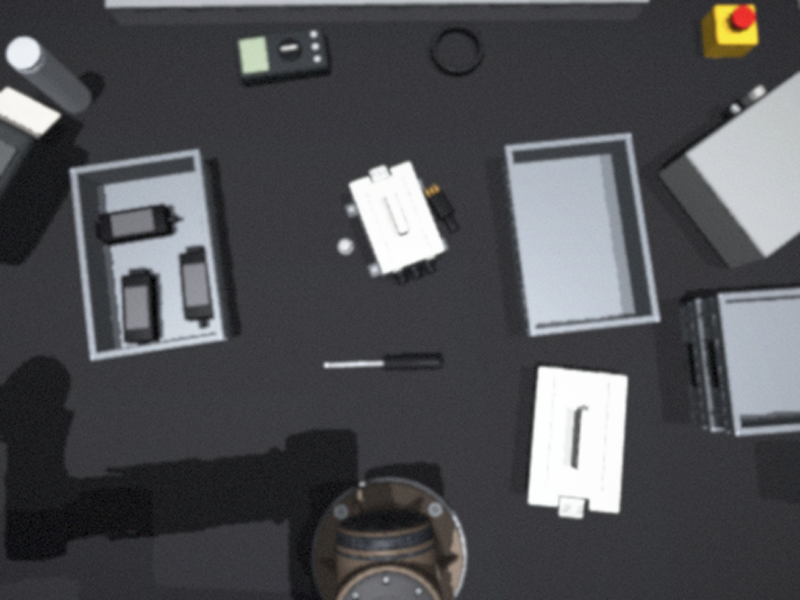

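View pics/scene0b.png

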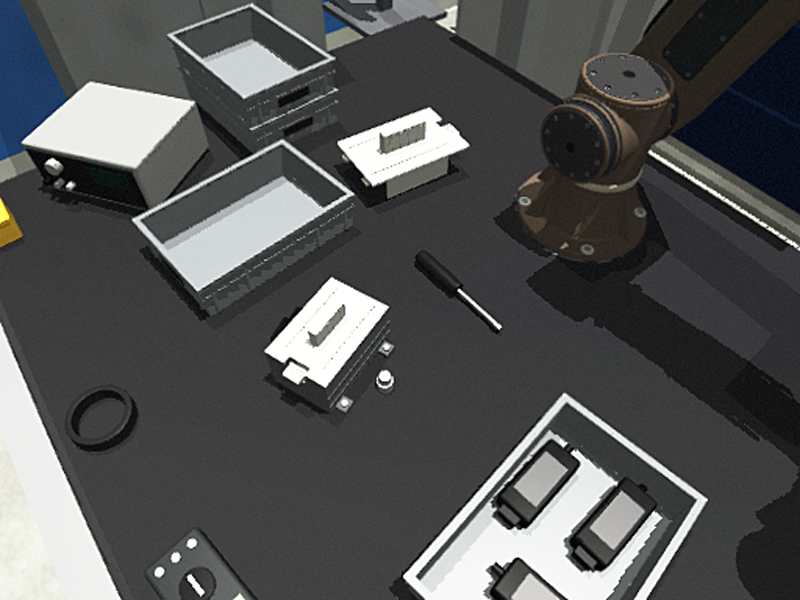

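The top view shows two candidates for the part with the rib. One is the cover on the wiring box, with its rib at about (395,215) in the 800x600 view. The other is a larger loose cover on the bench, with its rib at about (578,440). The smaller one, clipped on the box, is the one I want. Its tab is at (379,173), the gland at (346,246) and the plug at (440,207). The empty tote is at (582,235).

Run:
```python
from h import *
im=cv2.imread("pics/top0.png"); c=cam("top"); g=cv2.cvtColor(im,cv2.COLOR_BGR2GRAY)
roi=np.zeros_like(g); roi[95:182,215:292]=g[95:182,215:292]
m=(roi>185).astype(np.uint8); n,l,s,ce=cv2.connectedComponentsWithStats(m)
k=1+np.argmax(s[1:,4]); print(s[k],ce[k])
mm=cv2.morphologyEx((l==k).astype(np.uint8),cv2.MORPH_CLOSE,np.ones((9,9)))
mo=cv2.morphologyEx(mm,cv2.MORPH_OPEN,np.ones((17,17)))
for q in (mm,mo):
    r=cv2.minAreaRect(cv2.findContours(q,0,1)[0][0]); b=cv2.boxPoints(r); print(r); P=np.array([onz(c,*x,.079) for x in b]); print(P.round(4),np.linalg.norm(P-np.roll(P,-1,0),axis=1).round(4),P.mean(0))
# tote rim
x0,y0,x1,y1=315,75,430,222
t=np.zeros_like(g); t[y0:y1,x0:x1]=(g[y0:y1,x0:x1]>90)
t=cv2.morphologyEx(t,cv2.MORPH_OPEN,np.ones((3,3)))
n,l,s,ce=cv2.connectedComponentsWithStats(t); k=1+np.argmax(s[1:,4]); ct=np.vstack(cv2.findContours((t>0).astype(np.uint8),0,1)[0])
r=cv2.minAreaRect(ct); b=cv2.boxPoints(r); print("tote",r); P=np.array([onz(c,*x,.074) for x in b]); print(P.round(4),np.linalg.norm(P-np.roll(P,-1,0),axis=1).round(4),P.mean(0))
a=cv2.resize(im[90:190,205:305],(600,600),interpolation=cv2.INTER_CUBIC)
sc=cv2.imread("pics/scene0.png"); b=cv2.resize(sc[165:275,160:270],(600,600),interpolation=cv2.INTER_CUBIC)
cv2.imwrite("pics/crop0.png",cv2.resize(np.hstack([a,b]),(800,400)))
```

```text
[ 224  104   61   71 2628] [253.40106545 138.64916286]
((253.38516235351562, 137.4485321044922), (65.72563934326172, 42.85293960571289), 69.14553833007812)
[[ 0.5917  0.0543  0.079 ]
 [ 0.6286 -0.0442  0.079 ]
 [ 0.4749 -0.0972  0.079 ]
 [ 0.4395 -0.      0.079 ]] [0.1051 0.1626 0.1034 0.1616] [ 0.53368203 -0.02177477  0.079     ]
((253.03433227539062, 137.58981323242188), (65.74076080322266, 42.05979919433594), 69.07550048828125)
[[ 5.916e-01  5.430e-02  7.900e-02]
 [ 6.280e-01 -4.230e-02  7.900e-02]
 [ 4.743e-01 -9.550e-02  7.900e-02]
 [ 4.394e-01 -2.000e-04  7.900e-02]] [0.1032 0.1626 0.1015 0.1616] [ 0.53334391 -0.02091172  0.079     ]
tote ((372.0724792480469, 149.05575561523438), (125.5883560180664, 85.8381118774414), 82.56858825683594)
[[ 0.6456 -0.1926  0.074 ]
 [ 0.6718 -0.4074  0.074 ]
 [ 0.3594 -0.4278  0.074 ]
 [ 0.3368 -0.2198  0.074 ]] [0.2164 0.3131 0.2092 0.31  ] [ 0.50340043 -0.31187454  0.074     ]
```

View pics/crop0.png

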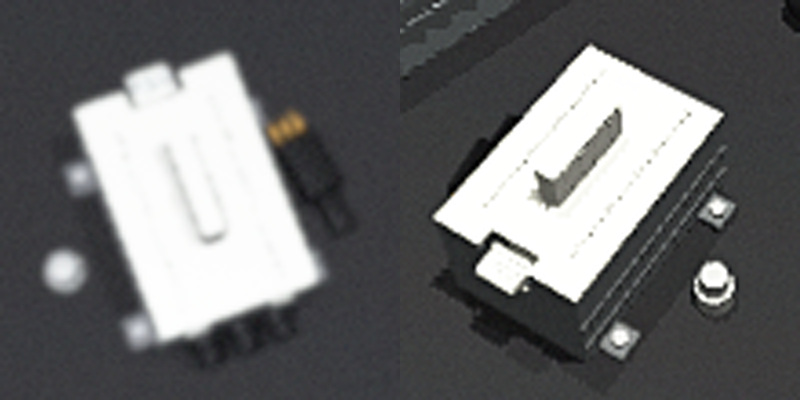

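The crop confirms the choice: the small clipped-on cover. Its corners are at crop pixels (75,108), (232,52), (320,278) and (160,342) in the top half. In the scene half they are (432,215), (578,301), (725,115) and (590,44). Next I'll measure the corners in both views.

Run:
```python
from h import *
T=cam("top");S=cam("scene")
tp=np.array([(75,108),(232,52),(322,278),(160,342)])/4+[205,90]
sp=(np.array([(578,301),(432,215),(590,44),(725,115)])-[400,0])*110/400+[160,165]
def fit(c,p,z):
    P=np.array([onz(c,*x,z) for x in p]); m=P.mean(0)
    d=P[0]+P[1]-P[2]-P[3]; print(P.round(4).tolist(),m.round(4),np.degrees(np.arctan2(d[1],d[0])),np.linalg.norm(P-np.roll(P,-1,0),axis=1).round(4))
fit(T,tp,.079);fit(S,sp,.079)
def tri(u,v):
    A=np.zeros((3,3));b=np.zeros(3)
    for c,q in((T,u),(S,v)):
        o,d=ray(c,*q);d/=np.linalg.norm(d);M=np.eye(3)-np.outer(d,d);A+=M;b+=M@o
    return np.linalg.solve(A,b)
print([tri(a,b).round(4).tolist() for a,b in zip(tp,sp)])
# tote from top, 800x600 pix outer flange corners (view/1.5625)
tt=np.array([(629,134),(505,147),(530,335),(660,320)])/1.5625
P=np.array([onz(T,*x,.074) for x in tt]);print("tote top",P.round(4).tolist(),P.mean(0),np.linalg.norm(P-np.roll(P,-1,0),axis=1).round(3))
ss=np.array([(135,220),(205,313),(354,194),(281,141)])/1.5625
P=np.array([onz(S,*x,.074) for x in ss]);print("tote scene",P.round(4).tolist(),P.mean(0),np.linalg.norm(P-np.roll(P,-1,0),axis=1).round(3))
```

```text
[[0.585, 0.0493, 0.079], [0.6187, -0.0471, 0.079], [0.4774, -0.0982, 0.079], [0.4402, 0.0001, 0.079]] [ 0.5303 -0.024   0.079 ] 19.307664370363458 [0.1021 0.1503 0.1051 0.153 ]
[[0.5813, 0.0519, 0.079], [0.6164, -0.0455, 0.079], [0.4739, -0.0948, 0.079], [0.4406, 0.0013, 0.079]] [ 0.5281 -0.0218  0.079 ] 19.439126684244194 [0.1035 0.1508 0.1017 0.1495]
[[0.583, 0.0507, 0.08], [0.6174, -0.0462, 0.0795], [0.4755, -0.0966, 0.0793], [0.4402, 0.0003, 0.0776]]
tote top [[0.6602, -0.3967, 0.074], [0.6411, -0.1969, 0.074], [0.3427, -0.2238, 0.074], [0.3617, -0.427, 0.074]] [ 0.50142198 -0.31109941  0.074     ] [0.201 0.3   0.204 0.3  ]
tote scene [[0.6565, -0.3922, 0.074], [0.6501, -0.1534, 0.074], [0.3422, -0.224, 0.074], [0.3654, -0.4217, 0.074]] [ 0.50355975 -0.29782536  0.074     ] [0.239 0.316 0.199 0.293]
```

step_arm(
  rows=[
    [[-1, 2.35, -3.2, 0, 0, 0, -7.3], [-1, 2.35, -3.2, 0, 0, 0, -7.3], [-1, 2.35, -3.2, 0, 0, 0, -7.3], [-1, 2.35, -3.2, 0, 0, 0, -7.3], [-1, 2.35, -3.2, 0, 0, 0, -7.3], [-1, 2.35, -3.2, 0, 0, 0, -7.3], [-1, 2.35, -3.2, 0, 0, 0, -7.3], [-1, 2.35, -3.2, 0, 0, 0, -7.3], [-1, 2.35, -3.2, 0, 0, 0, -7.3], [-1, 2.35, -3.2, 0, 0, 0, -7.3]],
  ],
)

```text
clock: 1.35
tool_pos: [0.405, 0.3321, 0.2263]
orientation: [-90.0, 0.0, 92.2]
force: [0.4, 0.7, 0.2]
opening: 0.0004
```

step_arm(
  rows=[
    [[-1, 2.35, -3.2, 0, 0, 0, -7.3], [-1, 2.35, -3.2, 0, 0, 0, -7.3], [-1, 2.35, -3.2, 0, 0, 0, -7.3], [-1, 2.35, -3.2, 0, 0, 0, -7.3], [-1, 2.35, -3.2, 0, 0, 0, -7.3], [-1, 2.35, -3.2, 0, 0, 0, -7.3], [-1, 2.35, -3.2, 0, 0, 0, -7.3], [-1, 2.35, -3.2, 0, 0, 0, -7.3], [-1, 2.35, -3.2, 0, 0, 0, -7.3], [-1, 2.35, -3.2, 0, 0, 0, -7.3], [-1, 0, 0, 0, 0, 0, 0], [-1, 0, 0, 0, 0, 0, 0]],
  ],
)

```text
clock: 2.85
tool_pos: [0.6391, 0.0132, 0.2259]
orientation: [-90.0, 0.1, 19.5]
force: [0.3, 0.4, -0.3]
opening: 0.0005
```

Run:
```python
from h import *
o=ctrl.get_obs(); print({k:np.round(o[k],4).tolist() for k in("clock","joint_pos","tool_pos","orientation","force","opening")})
c=cam("wrist"); im=ctrl.snapshot("wrist"); print(-c["R"].T@c["t"],c["f"])
np.savez("w1.npz",**c); cv2.imwrite("pics/w1.png",im); cv2.imwrite("pics/w1b.png",cv2.resize(im,(800,600),interpolation=cv2.INTER_CUBIC))
```

```text
{'clock': 2.85, 'joint_pos': [18.6351, 17.2766, -4.134, -0.0189, -68.6521, -89.1631], 'tool_pos': [0.6391, 0.0132, 0.2259], 'orientation': [-89.9815, 0.0624, 19.4652], 'force': [0.2668, 0.3539, -0.3128], 'opening': 0.0005}
[ 0.57079529 -0.00918851  0.38413302] 314.306753750108
```

View pics/w1b.png

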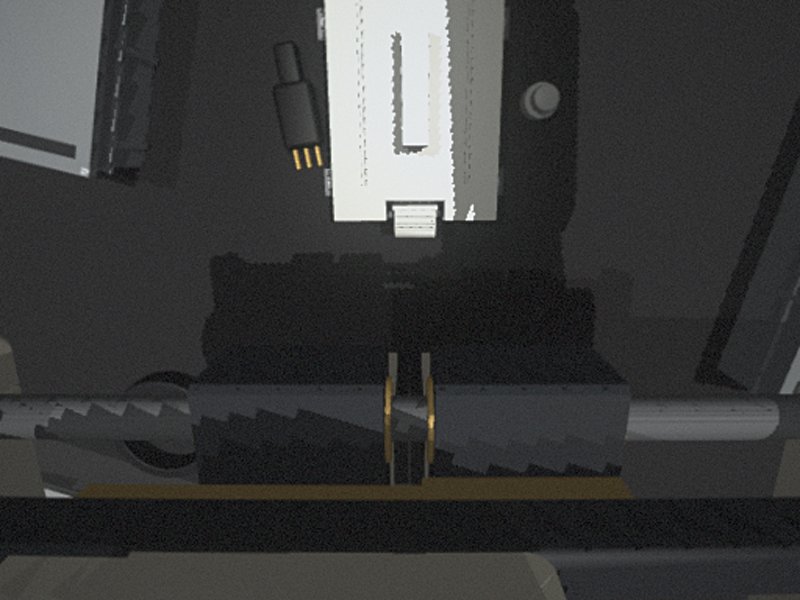

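In the wrist view the cover's tab edge runs from (333,220) to (497,220). The nose spans (393–437, 237), and the rib spans (402–429, 33–148). The gland is at (543,100) and the plug at (295,100), both clear of the tab end. Next I'll cast these points.

Run:
```python
from h import *
c=dict(np.load("w1.npz")); k=1/1.5625
f=lambda u,v,z: onz(c,u*k,v*k,z)
a=np.radians(19.4); ex=np.array([np.cos(a),np.sin(a)]); ey=np.array([-ex[1],ex[0]]); C=np.array([.529,-.023])
tp=ctrl.get_obs()["tool_pos"]
for n,q in dict(cornL=(333,220,.079),cornR=(497,220,.079),noseL=(394,237,.0675),noseR=(436,237,.0675),top1=(326,0,.079),top2=(506,0,.079),ribnearL=(402,148,.109),ribnearR=(429,148,.109),ribfarL=(402,33,.109),ribfarR=(429,33,.109),gland=(543,97,.03)).items():
    p=f(*q); d=p[:2]-C; print(n,p.round(4),"local",(d@ex).round(4),(d@ey).round(4))
d=np.array(tp)[:2]-C; print("tcp local",d@ex,d@ey)
```

```text
cornL [ 0.6161 -0.0426  0.079 ] local 0.0756 -0.0474
cornR [0.5824 0.0529 0.079 ] local 0.0756 0.0538
noseL [ 0.6151 -0.0034  0.0675] local 0.0877 -0.0102
noseR [0.6061 0.0221 0.0675] local 0.0877 0.017
top1 [ 0.501  -0.0825  0.079 ] local -0.0462 -0.0468
top2 [0.4676 0.012  0.079 ] local -0.0463 0.0534
ribnearL [ 0.5626 -0.0157  0.109 ] local 0.0341 -0.0043
ribnearR [ 0.5578 -0.0021  0.109 ] local 0.0341 0.0102
ribfarL [ 0.5095 -0.0343  0.109 ] local -0.0221 -0.0042
ribfarR [ 0.505  -0.0213  0.109 ] local -0.0221 0.0096
gland [0.4972 0.0612 0.03  ] local -0.002 0.09
tcp local 0.11598548177918291 -0.001960200227096833
```

step_arm(
  rows=[
    [[-1, -0.36, 0.11, -3, -2.5, 7.1, 0], [-1, -0.36, 0.11, -3, -2.5, 7.1, 0], [-1, 0, 0, -3, 0, 0, 0], [-1, 0, 0, -3, 0, 0, 0], [-1, 0, 0, -2.5, 0, 0, 0], [-1, 0, 0, -1.5, 0, 0, 0], [-1, 0, 0, -1.0, 0, 0, 0], [-1, 0, 0, 0, 0, 0, 0], [-1, 0, 0, 0, 0, 0, 0]],
  ],
)

```text
clock: 4.03
tool_pos: [0.6329, 0.0157, 0.0575]
orientation: [-90.0, 15.0, 19.5]
force: [-0.7, 0.1, 0.4]
opening: 0.0002
```

```bash
cat > st.py <<'E'
from h import *
a=np.radians(19.4); ex=np.array([np.cos(a),np.sin(a)]); ey=np.array([-ex[1],ex[0]]); C=np.array([.5285,-.021])
def st():
    o=ctrl.get_obs(); d=np.array(o["tool_pos"])[:2]-C; F=np.array(o["force"])
    print("t",round(o["clock"],2),"local mm",(1e3*np.array([d@ex,d@ey,o["tool_pos"][2]])).round(2),"rpy",np.round(o["orientation"],2),"F loc",np.round([F[:2]@ex,F[:2]@ey,F[2]],2),"open",round(o["opening"],4))
if __name__=="__main__": st()
E
python3 st.py
```

```text
t 4.03 local mm [ 1.1062e+02 -5.0000e-02  5.7500e+01] rpy [-90.    14.97  19.47] F loc [-0.62  0.3   0.42] open 0.0002
```

step_arm(
  rows=[
    [[-1, -0.566, -0.2, -0.1, 0, 0, 0], [-1, -0.377, -0.133, -0.05, 0, 0, 0], [-1, -0.283, -0.1, 0, 0, 0, 0], [-1, 0, 0, 0, 0, 0, 0], [-1, 0, 0, 0, 0, 0, 0]],
  ],
)

```text
clock: 4.65
tool_pos: [0.6201, 0.0112, 0.0551]
orientation: [-90.0, 15.0, 19.5]
force: [0.5, -0.2, 0.3]
opening: 0.0001
```

```bash
python3 st.py
```

```text
t 4.65 local mm [ 9.714e+01 -6.000e-02  5.514e+01] rpy [-89.99  15.04  19.46] F loc [ 0.42 -0.32  0.26] open 0.0001
```

step_arm(
  rows=[
    [[-1, -0.094, -0.033, 0, 0, 0, 0], [-1, -0.094, -0.033, 0, 0, 0, 0], [-1, 0, 0, 0, 0, 0, 0]],
  ],
)

```text
clock: 5.03
tool_pos: [0.6186, 0.0107, 0.0551]
orientation: [-90.0, 15.0, 19.5]
force: [2.2, 1.3, -1.1]
opening: 0.0002
```

```bash
python3 st.py
```

```text
t 5.03 local mm [9.554e+01 1.000e-02 5.510e+01] rpy [-89.99  15.    19.47] F loc [ 2.52  0.45 -1.15] open 0.0002
```

step_arm(
  rows=[
    [[-1, -0.094, -0.033, 0, 0, 0, 0], [-1, -0.094, -0.033, 0, 0, 0, 0], [-1, 0, 0, 0, 0, 0, 0]],
  ],
)

```text
clock: 5.4
tool_pos: [0.6169, 0.0101, 0.0552]
orientation: [-90.0, 15.0, 19.5]
force: [5.6, 2.0, -1.5]
opening: 0.0003
```

```bash
python3 st.py
```

```text
t 5.4 local mm [9.373e+01 1.000e-02 5.520e+01] rpy [-89.99  14.97  19.47] F loc [ 5.91  0.07 -1.49] open 0.0003
```

step_arm(
  rows=[
    [[-1, -0.094, -0.033, 0, 0, 0, 0], [-1, -0.047, -0.017, 0, 0, 0, 0], [-1, 0, 0, 0, 0, 0, 0]],
  ],
)

```text
clock: 5.78
tool_pos: [0.616, 0.0098, 0.0553]
orientation: [-90.0, 14.9, 19.5]
force: [5.5, 2.3, -1.9]
opening: 0.0004
```

```bash
python3 st.py
```

```text
t 5.78 local mm [ 9.275e+01 -1.000e-02  5.527e+01] rpy [-90.    14.92  19.48] F loc [ 5.97  0.34 -1.86] open 0.0004
```

step_arm(
  rows=[
    [[-1, -0.094, -0.033, 0, 0, 0, 0], [-1, -0.047, -0.017, 0, 0, 0, 0], [-1, 0, 0, 0, 0, 0, 0]],
  ],
)

```text
clock: 6.15
tool_pos: [0.6151, 0.0095, 0.0554]
orientation: [-90.0, 14.9, 19.5]
force: [7.1, 2.1, -0.7]
opening: 0.0008
```

```bash
python3 st.py
```

```text
t 6.15 local mm [9.187e+01 2.000e-02 5.541e+01] rpy [-90.    14.85  19.49] F loc [ 7.4  -0.36 -0.73] open 0.0008
```

step_arm(
  rows=[
    [[-1, -0.047, -0.017, 0, 0, 0, 0], [-1, 0, 0, 0, 0, 0, 0]],
  ],
)

```text
clock: 6.4
tool_pos: [0.6149, 0.0094, 0.0554]
orientation: [-90.0, 14.8, 19.5]
force: [7.8, 3.6, -1.5]
opening: 0.0005
```

```bash
python3 st.py
```

```text
t 6.4 local mm [ 9.157e+01 -2.000e-02  5.545e+01] rpy [-90.01  14.83  19.49] F loc [ 8.57  0.77 -1.45] open 0.0005
```

step_arm(
  rows=[
    [[-1, -0.047, -0.017, 0, 0, 0, 0], [-1, -0.038, -0.013, 0, 0, 0, 0], [-1, 0, 0, 0, 0, 0, 0]],
  ],
)

```text
clock: 6.78
tool_pos: [0.6144, 0.0092, 0.0555]
orientation: [-90.0, 14.8, 19.5]
force: [8.6, 2.9, -1.0]
opening: 0.0003
```

```bash
for i in 1; do python3 st.py; done
```

```text
t 6.78 local mm [ 9.108e+01 -1.000e-02  5.553e+01] rpy [-90.01  14.79  19.5 ] F loc [ 9.04 -0.1  -1.01] open 0.0003
```

step_arm(
  rows=[
    [[-1, -0.047, -0.017, 0, 0, 0, 0], [-1, -0.047, -0.017, 0, 0, 0, 0], [-1, 0, 0, 0, 0, 0, 0]],
  ],
)

```text
clock: 7.15
tool_pos: [0.6139, 0.009, 0.0556]
orientation: [-90.0, 14.7, 19.5]
force: [9.3, 3.8, -0.4]
opening: 0.0004
```

```bash
for i in 1; do python3 st.py; done
```

```text
t 7.15 local mm [ 9.048e+01 -3.000e-02  5.560e+01] rpy [-90.01  14.74  19.5 ] F loc [10.04  0.46 -0.41] open 0.0004
```

step_arm(
  rows=[
    [[-1, 0, 0, 0.1, 0, 0, 0], [-1, 0, 0, 0.1, 0, 0, 0], [-1, 0, 0, 0, 0, 0, 0]],
  ],
)

```text
clock: 7.52
tool_pos: [0.6139, 0.0091, 0.0577]
orientation: [-90.0, 14.7, 19.5]
force: [8.9, 3.2, -1.8]
opening: 0.0005
```

```bash
for i in 1; do python3 st.py; done
```

```text
t 7.53 local mm [ 9.056e+01 -1.000e-02  5.771e+01] rpy [-90.01  14.73  19.5 ] F loc [ 9.5   0.07 -1.82] open 0.0005
```

step_arm(
  rows=[
    [[-1, -0.028, -0.01, 0.1, 0, 0, 0], [-1, 0, 0, 0.1, 0, 0, 0], [-1, 0, 0, 0.1, 0, 0, 0], [-1, 0, 0, 0, 0, 0, 0]],
  ],
)

```text
clock: 8.02
tool_pos: [0.6138, 0.009, 0.0607]
orientation: [-90.0, 14.7, 19.5]
force: [9.1, 3.6, -0.9]
opening: 0.0003
```

```bash
python3 st.py
python3 - <<'E'
from h import *
c=cam("wrist"); im=ctrl.snapshot("wrist"); np.savez("w2.npz",**c)
sc=ctrl.snapshot("scene")
cv2.imwrite("pics/w2b.png",np.hstack([cv2.resize(im[:,100:412],(400,492)),cv2.resize(sc[160:283,160:260],(400,492),interpolation=cv2.INTER_CUBIC)]))
E
```

```text
t 8.03 local mm [ 9.038e+01 -2.000e-02  6.075e+01] rpy [-90.02  14.72  19.5 ] F loc [ 9.79  0.35 -0.91] open 0.0003
```

View pics/w2b.png

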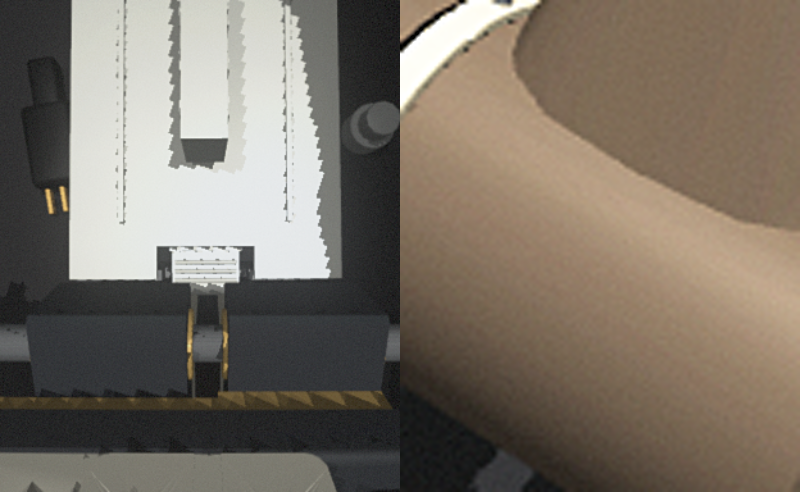

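The wrist crop shows the fingertips bearing on the middle of the nose (172–240, 250–283). The plate's tab edge runs from (70,278) to (342,278), and its known 100 mm width should give its height. In the scene view the arm hides the box.

Run:
```python
from h import *
from scipy.optimize import brentq
c=dict(np.load("w2.npz"))
w=lambda z:np.linalg.norm(onz(c,100+70.5*.78,278*.7805,z)-onz(c,100+342*.78,278*.7805,z))-.1
print("edge z by width",brentq(w,.05,.12)); z=.079
C=np.array([.5285,-.021]);a=np.radians(19.4); ex=np.array([np.cos(a),np.sin(a)])
for z in(.079,.084,.089): print(z,(onz(c,100+206*.78,278*.7805,z)[:2]-C)@ex)
```

```text
edge z by width 0.08385354405730855
0.079 0.07438454189757265
0.084 0.07394124954243587
0.089 0.073497957187299
```

The edge is now at about 84 mm, so it has come up 5 mm with the fingertips. I'll keep raising it.

step_arm(
  rows=[
    [[-1, 0, 0, 0.1, 0, 0, 0], [-1, 0, 0, 0.1, 0, 0, 0], [-1, 0, 0, 0.1, 0, 0, 0], [-1, 0, 0, 0.1, 0, 0, 0], [-1, 0, 0, 0, 0, 0, 0]],
  ],
)

```text
clock: 8.75
tool_pos: [0.6138, 0.009, 0.0648]
orientation: [-90.0, 14.7, 19.5]
force: [9.6, 3.6, -1.2]
opening: 0.0002
```

```bash
python3 st.py
```

```text
t 8.75 local mm [ 9.041e+01 -4.000e-02  6.479e+01] rpy [-90.02  14.71  19.5 ] F loc [10.26  0.19 -1.16] open 0.0002
```

step_arm(
  rows=[
    [[-1, 0, 0, 0.1, 0, 0, 0], [-1, 0, 0, 0.1, 0, 0, 0], [-1, 0, 0, 0.1, 0, 0, 0], [-1, 0, 0, 0.1, 0, 0, 0], [-1, 0, 0, 0.1, 0, 0, 0], [-1, 0, 0, 0, 0, 0, 0]],
  ],
)

```text
clock: 9.5
tool_pos: [0.6137, 0.009, 0.0698]
orientation: [-90.0, 14.7, 19.5]
force: [9.0, 2.9, -1.5]
opening: 0.0006
```

```bash
python3 st.py
python3 - <<'E'
from h import *
c=cam("wrist"); im=ctrl.snapshot("wrist"); np.savez("w3.npz",**c); cv2.imwrite("pics/w3.png",im)
g=cv2.cvtColor(im,cv2.COLOR_BGR2GRAY)
# row scan near tab edge: left/right extents of the bright plate
for v in range(195,232,3):
    x=np.where(g[v,110:410]>110)[0]+110; print(v,x.min() if len(x) else None,x.max() if len(x) else None,len(x))
E
```

```text
t 9.5 local mm [ 9.032e+01 -4.000e-02  6.983e+01] rpy [-90.02  14.72  19.5 ] F loc [ 9.46 -0.27 -1.53] open 0.0006
195 155 364 191
198 155 365 189
201 154 365 190
204 154 364 189
207 154 364 189
210 154 365 195
213 154 365 195
216 164 338 144
219 234 286 53
222 249 274 26
225 249 274 23
228 None None 0
231 None None 0
```

The edge kept its place in the image while the camera rose, so it's now about 14 mm up. I'll lower it 2 mm, then back off along +x so the barb springs out over the bar.

step_arm(
  rows=[
    [[-1, 0, 0, -0.1, 0, 0, 0], [-1, 0, 0, -0.1, 0, 0, 0], [-1, 0.19, 0.066, 0, 0, 0, 0], [-1, 0.19, 0.066, 0, 0, 0, 0], [-1, 0.19, 0.066, 0, 0, 0, 0], [-1, 0.19, 0.066, 0, 0, 0, 0], [-1, 0.19, 0.066, 0, 0, 0, 0], [-1, 0.47, 0.166, 0, 0, 0, 0], [-1, 0.94, 0.33, 0, 0, 0, 0]],
  ],
)

```text
clock: 10.68
tool_pos: [0.6346, 0.0162, 0.0671]
orientation: [-90.0, 15.1, 19.5]
force: [0.8, 0.3, -0.3]
opening: 0.0006
```

step_arm(
  rows=[
    [[-1, 0, 0, 3, 0, 0, 0], [-1, 0, 0, 4, 2.5, -7.0, 0], [-1, 0, 0, 4, 2.5, -7.0, 0], [-1, 0, 0, 2, 0, 0, 0], [-1, 0, 0, 0, 0, 0, 0], [-1, 0, 0, 0, 0, 0, 0]],
  ],
)

```text
clock: 11.42
tool_pos: [0.6344, 0.0164, 0.1962]
orientation: [-89.9, 0.3, 19.5]
force: [-0.4, -0.1, -0.9]
opening: 0.0007
```

```bash
python3 st.py
python3 - <<'E'
from h import *
c=cam("wrist"); im=ctrl.snapshot("wrist"); np.savez("w4.npz",**c); cv2.imwrite("pics/w4.png",im)
sc=ctrl.snapshot("top");cv2.imwrite("pics/top4.png",sc)
cv2.imwrite("pics/w4b.png",cv2.resize(im,(800,600)))
E
```

```text
t 11.43 local mm [1.1229e+02 9.0000e-02 1.9623e+02] rpy [-89.91   0.26  19.46] F loc [-0.37  0.04 -0.91] open 0.0007
```

View pics/w4b.png

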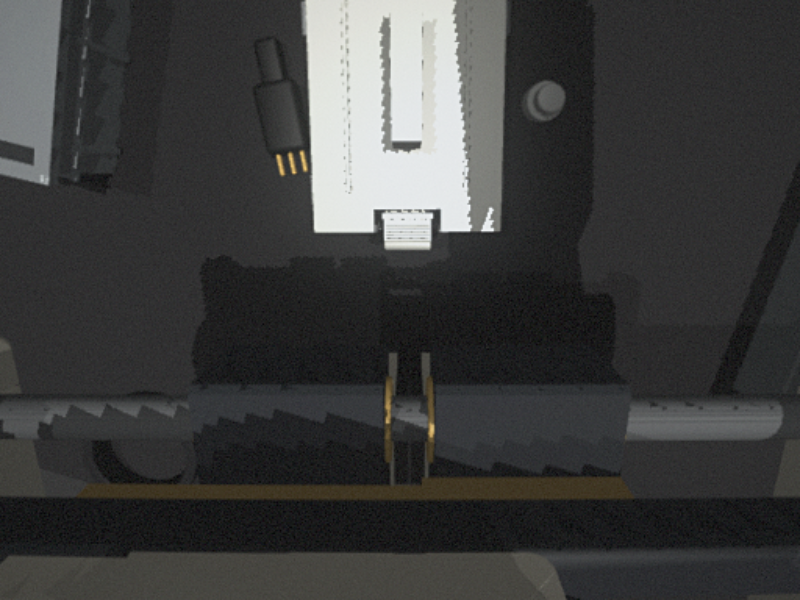

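The edge is at (315,233)–(500,233), the nose at (385–431, 249) and the near rib end at (391–423, 142). The gland and plug haven't moved.

Run:
```python
from h import *
from scipy.optimize import brentq
from st import C,ex,ey
im=cv2.imread("pics/w4.png"); g=cv2.cvtColor(im,cv2.COLOR_BGR2GRAY); c=dict(np.load("w4.npz"))
for v in (100,120,140,145,147,149,151):
    x=np.where(g[v,180:340]>95)[0]+180; print(v,x.min() if len(x) else 0,x.max() if len(x) else 0,len(x))
k=.64
w=lambda z:np.linalg.norm(onz(c,314.5*k,233*k,z)-onz(c,500.5*k,233*k,z))-.1
z=brentq(w,.05,.13); print("edge z",z)
L=lambda p:((p[:2]-C)@ex*1e3,(p[:2]-C)@ey*1e3)
print("edge",L(onz(c,407.5*k,233*k,z)),"rib near end",L(onz(c,391*k,142*k,.116)),L(onz(c,423.5*k,142*k,.116)))
```

```text
100 185 321 129
120 199 320 122
140 200 319 110
145 201 319 110
147 201 319 110
149 245 275 31
151 245 275 31
edge z 0.09056912445932996
edge (np.float64(74.34206769274493), np.float64(1.2869770190639314)) rib near end (np.float64(28.898178444486163), np.float64(-6.3554309584344395)) (np.float64(28.888161903853607), np.float64(8.726964370211219))
```

The edge stands about 11 mm ajar, so the barb is over the bar. Next I'll pitch the tool about -4.2° to match the cover and take the rib.

step_arm(
  rows=[
    [[0.2, -3.57, -1.217, 0, 0.75, -2.1, 0], [0.2, -3.57, -1.217, 0, 0.75, -2.1, 0], [0.2, -3.56, -1.217, 0, 0, 0, 0], [0.2, 0, 0, -3, 0, 0, 0], [0.2, 0, 0, -2.5, 0, 0, 0], [0.2, 0, 0, -1.5, 0, 0, 0], [0.2, 0, 0, -1, 0, 0, 0], [0.2, 0, 0, 0, 0, 0, 0]],
  ],
)

```text
clock: 12.52
tool_pos: [0.5274, -0.0203, 0.1164]
orientation: [-89.9, -4.2, 19.5]
force: [0.8, -0.4, 0.0]
opening: 0.0525
```

```bash
python3 st.py
python3 - <<'E'
from h import *
im=ctrl.snapshot("wrist"); cv2.imwrite("pics/w5b.png",cv2.resize(im,(800,600)))
E
```

```text
t 12.53 local mm [ -0.84   1.02 116.37] rpy [-89.92  -4.18  19.47] F loc [ 0.59 -0.65  0.02] open 0.0525
```

View pics/w5b.png

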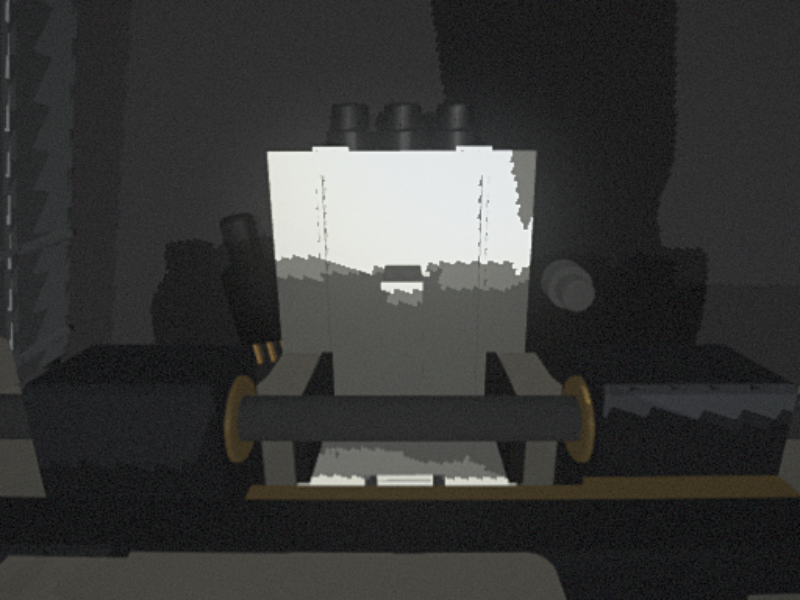

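The rib's far end, at (382–423, 285), is centred between the fingers. The two tongues are at (330,149) and (474,149). I'll go down and close.

step_arm(
  rows=[
    [[0.2, 0, 0, -1.2, 0, 0, 0], [0.2, 0, 0, -1.0, 0, 0, 0], [0.2, 0, 0, -0.4, 0, 0, 0], [0.2, 0, 0, -0.2, 0, 0, 0], [0.2, 0, 0, 0, 0, 0, 0], [-1, 0, 0, 0, 0, 0, 0], [-1, 0, 0, 0, 0, 0, 0], [-1, 0, 0, 0, 0, 0, 0], [-1, 0, 0, 0, 0, 0, 0]],
  ],
)

```text
clock: 13.7
tool_pos: [0.5276, -0.0203, 0.0892]
orientation: [-89.9, -4.3, 19.5]
force: [1.5, -5.6, 1.6]
opening: 0.0183
```

```bash
python3 st.py
```

```text
t 13.7 local mm [-0.63  0.98 89.16] rpy [-89.92  -4.28  19.47] F loc [-0.44 -5.74  1.63] open 0.0183
```

step_arm(
  rows=[
    [[-1, 0, 0, 0, 0, 0, 0], [-1, 0, 0, 0, 0, 0, 0]],
  ],
)

```text
clock: 13.95
tool_pos: [0.5276, -0.0204, 0.0894]
orientation: [-89.9, -4.3, 19.5]
force: [-1.4, -2.5, 4.9]
opening: 0.0141
```

```bash
python3 st.py
```

```text
t 13.95 local mm [-0.68  0.87 89.36] rpy [-89.93  -4.28  19.48] F loc [-2.15 -1.86  4.86] open 0.0141
```

step_arm(
  rows=[
    [[-1, 0.047, 0.017, 0.27, 0.66, -1.9, 0], [-1, 0.047, 0.017, 0.27, 0.66, -1.9, 0], [-1, 0, 0, 0, 0, 0, 0]],
  ],
)

```text
clock: 14.32
tool_pos: [0.5267, -0.0203, 0.0936]
orientation: [-89.9, -8.1, 19.4]
force: [-2.6, -0.1, -1.5]
opening: 0.0138
```

```bash
python3 st.py
```

```text
t 14.32 local mm [-1.47  1.25 93.65] rpy [-89.9   -8.15  19.43] F loc [-2.51  0.8  -1.51] open 0.0138
```

step_arm(
  rows=[
    [[-1, 0.1, 0.035, 0.27, 0.66, -1.9, 0], [-1, 0.19, 0.066, 0.1, 0, 0, 0], [-1, 0.19, 0.066, 0.1, 0, 0, 0], [-1, 0, 0, 0, 0, 0, 0]],
  ],
)

```text
clock: 14.82
tool_pos: [0.5288, -0.0195, 0.0964]
orientation: [-89.9, -9.7, 19.4]
force: [-8.5, -2.1, -4.4]
opening: 0.0138
```

```bash
python3 st.py
```

```text
t 14.82 local mm [ 0.81  1.26 96.43] rpy [-89.88  -9.73  19.38] F loc [-8.74  0.87 -4.39] open 0.0138
```

step_arm(
  rows=[
    [[-1, -0.28, -0.1, 0, 0, 0, 0], [-1, 0, 0, 0.2, 0, 0, 0], [-1, 0, 0, 0, 0, 0, 0]],
  ],
)

```text
clock: 15.2
tool_pos: [0.5299, -0.0193, 0.1007]
orientation: [-89.9, -10.2, 19.4]
force: [-3.1, -1.4, -9.7]
opening: 0.0141
```

```bash
python3 st.py
python3 - <<'E'
from h import *
im=ctrl.snapshot("wrist"); cv2.imwrite("pics/w6b.png",cv2.resize(im,(800,600)))
E
```

```text
t 15.2 local mm [  1.88   1.12 100.69] rpy [-89.93 -10.23  19.45] F loc [-3.35 -0.26 -9.73] open 0.0141
```

View pics/w6b.png

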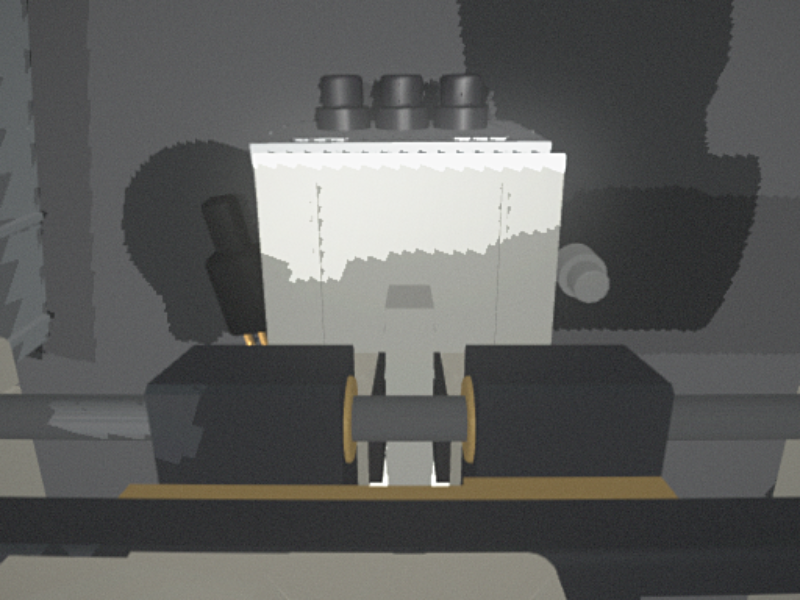

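The far plate edge, at (255–565, 158), now stands clear of the box rim and its empty slots at (320,140) and (481,140). The tongues are out, so I'll lift in small steps and watch the force.

step_arm(
  rows=[
    [[-1, 0, 0, 0.1, 0, 0, 0], [-1, 0, 0, 0.1, 0, 0, 0], [-1, 0, 0, 0, 0, 0, 0]],
  ],
)

```text
clock: 15.62
tool_pos: [0.5326, -0.0186, 0.1049]
orientation: [-90.0, -10.6, 19.5]
force: [0.2, -0.2, -2.2]
opening: 0.0136
```

```bash
python3 st.py
```

```text
t 15.62 local mm [  4.64   0.88 104.9 ] rpy [-89.99 -10.55  19.52] F loc [ 0.12 -0.24 -2.2 ] open 0.0136
```

step_arm(
  rows=[
    [[-1, -0.1, -0.03, 0.3, 0, 0, 0], [-1, -0.1, -0.03, 0.4, 0, 0, 0], [-1, 0, 0, 0.4, 0, 0, 0], [-1, 0, 0, 0.4, 0, 0, 0]],
  ],
)

```text
clock: 16.12
tool_pos: [0.5285, -0.0199, 0.1185]
orientation: [-90.0, -10.3, 19.5]
force: [-0.7, 0.1, -1.5]
opening: 0.0136
```

```bash
python3 st.py
```

```text
t 16.12 local mm [  0.34   1.08 118.55] rpy [-89.96 -10.31  19.48] F loc [-0.65  0.35 -1.5 ] open 0.0136
```

step_arm(
  rows=[
    [[-1, 0, 0, 1, 0, 0, 0], [-1, 0, 0, 1.5, 0, 0, 0], [-1, 0, 0, 2.5, 0, 0, 0], [-1, 0, 0, 2.5, 0, 0, 0], [-1, 0, 0, 1.5, 0, 0, 0], [-1, 0, 0, 0.5, 0, 0, 0], [-1, 0, 0, 0, 0, 0, 0]],
  ],
)

```text
clock: 17.0
tool_pos: [0.5282, -0.0198, 0.2128]
orientation: [-89.9, -10.3, 19.5]
force: [0.1, 0.2, -0.6]
opening: 0.0139
```

```bash
python3 st.py;python3 - <<'E'
from h import *
im=ctrl.snapshot("wrist"); sc=ctrl.snapshot("scene"); cv2.imwrite("pics/w7b.png",np.hstack([cv2.resize(im,(400,300)),cv2.resize(sc,(400,300))]))
E
```

```text
t 17.0 local mm [1.1000e-01 1.1800e+00 2.1285e+02] rpy [-89.94 -10.29  19.46] F loc [ 0.18  0.18 -0.62] open 0.0139
```

View pics/w7b.png

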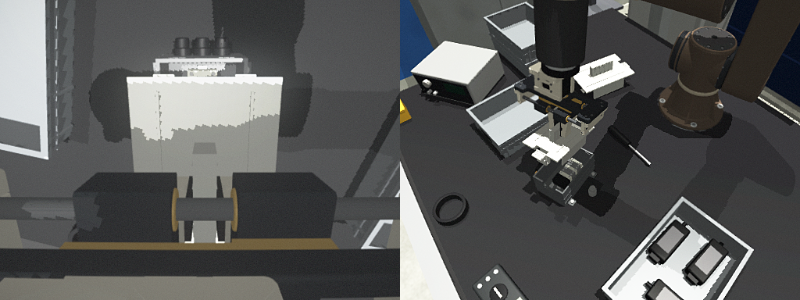

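The cover is off and held. In the scene view the box is open and the tote is clear. Next I'll level the cover and carry it over the tote.

step_arm(
  rows=[
    [[-1, 0, 0, 0, -1.72, 4.86, 0], [-1, 0, 0, 0, -1.71, 4.85, 0], [-1, -0.38, -4.16, 0, 0, 0, -2], [-1, -0.38, -4.16, 0, 0, 0, -2], [-1, -0.38, -4.16, 0, 0, 0, -2], [-1, -0.38, -4.16, 0, 0, 0, -2], [-1, -0.38, -4.16, 0, 0, 0, -2], [-1, -0.38, -4.16, 0, 0, 0, -2], [-1, -0.38, -4.16, 0, 0, 0, -2], [-1, 0, 0, 0, 0, 0, 0], [-1, 0, 0, 0, 0, 0, 0]],
  ],
)

```text
clock: 18.48
tool_pos: [0.5014, -0.3109, 0.2121]
orientation: [-89.9, 0.1, 5.4]
force: [-0.1, -0.0, -1.1]
opening: 0.0139
```

```bash
python3 st.py;python3 - <<'E'
from h import *
o=ctrl.get_obs(); print(np.round(o["tool_pos"],4))
c=cam("wrist"); np.savez("w8.npz",**c); im=ctrl.snapshot("wrist"); tp=ctrl.snapshot("top"); cv2.imwrite("pics/w8.png",im); cv2.imwrite("pics/top8.png",tp)
cv2.imwrite("pics/w8b.png",np.hstack([cv2.resize(im,(400,300)),cv2.resize(tp[60:240,280:520],(400,300))]))
g=cv2.cvtColor(im,cv2.COLOR_BGR2GRAY)
for v in range(88,120,2):
    x=np.where(g[v,130:400]>130)[0]+130; print(v,x.min() if len(x) else 0,x.max() if len(x) else 0,len(x))
E
```

```text
t 18.48 local mm [-121.83 -264.5   212.09] rpy [-8.99e+01  8.00e-02  5.43e+00] F loc [-0.09 -0.02 -1.1 ] open 0.0139
[ 0.5014 -0.3109  0.2121]
88 151 373 174
90 151 373 173
92 151 373 173
94 151 373 175
96 151 373 173
98 151 373 178
100 152 373 218
102 152 372 217
104 152 372 217
106 152 372 217
108 152 372 217
110 152 370 216
112 153 369 214
114 153 369 213
116 153 369 213
118 153 368 213
```

View pics/w8b.png

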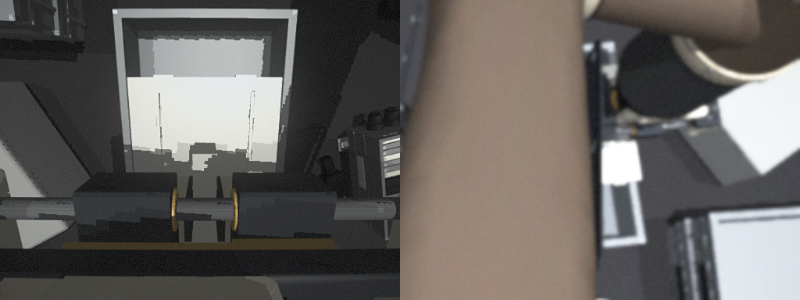

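The wrist half shows the cover centred over the tote. Its far edge is at (127–284, 78) and the far flange corners of the tote are at (113,10) and (298,10). Next I'll check the cover's level and the tote's position.

Run:
```python
from h import *
from scipy.optimize import brentq
im=cv2.imread("pics/w8.png"); g=cv2.cvtColor(im,cv2.COLOR_BGR2GRAY); c=dict(np.load("w8.npz"))
print(g[105,155:172],g[105,354:376]); print(g[94:106,200])
print("flange",g[8:24,250].tolist())
tcp=np.array([.5014,-.3109,.2121]); a=np.radians(5.43); ex=np.array([np.cos(a),np.sin(a)]); ey=np.array([-ex[1],ex[0]])
for l,r,v in((162.6,363.5,99.8),(163.5,362,99.8)):
    w=lambda z:np.linalg.norm(onz(c,l,v,z)-onz(c,r,v,z))-.1
    z=brentq(w,.1,.28); m=(onz(c,l,v,z)+onz(c,r,v,z))/2; print("far edge z",z,"loc",(m-tcp)[:2]@ex,(m-tcp)[:2]@ey)
z=.209; m=(onz(c,163,99.8,z)+onz(c,363,99.8,z))/2; print((m-tcp)[:2]@ex)
for z in(.2,.209,.215): print(z,(onz(c,263,99.8,z)-tcp)[:2]@ex)
A,B=onz(c,144.6,13,.074),onz(c,381.4,13,.074); M=(A+B)/2
print(A,B,np.linalg.norm(A-B),"tote centre est",M[:2]+.151*ex, "yaw",np.degrees(np.arctan2((B-A)[1],(B-A)[0]))-90)
```

```text
[161 159 158 158 162 164 116  84 200 233 229 227 226 229 229 229 229] [230 230 232 230 231 236 215 104  66 134 176 179 174 173 173 170 173 176
 150  95  49  47]
[171 190 232 232 232 231 231 231 230 232 232 231]
flange [50, 44, 81, 166, 182, 180, 179, 181, 184, 180, 182, 181, 182, 188, 158, 66]
far edge z 0.20790912908611225 loc -0.07574983096288472 0.0021274786672261935
far edge z 0.2059364106592202 loc -0.07579054381114379 0.001987761445026368
-0.0757249738885689
0.2 -0.07581200806281961
0.209 -0.07562058650823263
0.215 -0.075492972138508
[ 0.36111069 -0.42286641  0.074     ] [ 0.34192868 -0.22158467  0.074     ] 0.2021936906221346 tote centre est [ 0.50184208 -0.30793647] yaw 5.443807382333375
```

The cover is level to about 1° and centred within about 2 mm. I'll lower it.

step_arm(
  rows=[
    [[-1, 0, 0, -2, 0, 0, 0], [-1, 0, 0, -3, 0, 0, 0], [-1, 0, 0, -3, 0, 0, 0], [-1, 0, 0, -2.5, 0, 0, 0], [-1, 0, 0, -2, 0, 0, 0], [-1, 0, 0, -1, 0, 0, 0], [-1, 0, 0, -0.7, 0, 0, 0], [-1, 0, 0, -0.3, 0, 0, 0], [-1, 0, 0, 0, 0, 0, 0]],
  ],
)

```text
clock: 19.7
tool_pos: [0.5021, -0.3111, 0.0685]
orientation: [-90.0, -0.0, 5.5]
force: [-0.2, -0.2, -2.4]
opening: 0.0136
```

step_arm(
  rows=[
    [[-1, 0, 0, -0.2, 0, 0, 0], [-1, 0, 0, -0.2, 0, 0, 0], [-1, 0, 0, -0.1, 0, 0, 0], [-1, 0, 0, 0, 0, 0, 0]],
  ],
)

```text
clock: 20.2
tool_pos: [0.5018, -0.3111, 0.0631]
orientation: [-89.9, 0.0, 5.5]
force: [-0.7, -0.6, -1.2]
opening: 0.0139
```

step_arm(
  rows=[
    [[-1, 0, 0, -0.1, 0, 0, 0], [-1, 0, 0, -0.1, 0, 0, 0], [-1, 0, 0, 0, 0, 0, 0]],
  ],
)

```text
clock: 20.58
tool_pos: [0.5018, -0.311, 0.061]
orientation: [-89.9, 0.0, 5.5]
force: [-0.4, -0.8, -1.3]
opening: 0.014
```

step_arm(
  rows=[
    [[-1, 0, 0, -0.1, 0, 0, 0], [-1, 0, 0, -0.1, 0, 0, 0], [-1, 0, 0, -0.1, 0, 0, 0], [-1, 0, 0, 0, 0, 0, 0]],
  ],
)

```text
clock: 21.08
tool_pos: [0.5018, -0.311, 0.0581]
orientation: [-89.9, -0.0, 5.5]
force: [-0.6, 0.7, -2.6]
opening: 0.0138
```

step_arm(
  rows=[
    [[-1, 0, 0, -0.1, 0, 0, 0], [-1, 0, 0, -0.1, 0, 0, 0], [-1, 0, 0, 0, 0, 0, 0]],
  ],
)

```text
clock: 21.45
tool_pos: [0.5018, -0.311, 0.056]
orientation: [-89.9, 0.0, 5.5]
force: [-0.5, -0.9, -1.8]
opening: 0.0135
```

step_arm(
  rows=[
    [[-1, 0, 0, -0.1, 0, 0, 0], [-1, 0, 0, -0.05, 0, 0, 0], [-1, 0, 0, 0, 0, 0, 0]],
  ],
)

```text
clock: 21.82
tool_pos: [0.5018, -0.311, 0.0546]
orientation: [-89.9, 0.0, 5.5]
force: [-0.3, -0.1, -1.6]
opening: 0.0136
```

step_arm(
  rows=[
    [[-1, 0, 0, -0.05, 0, 0, 0], [-1, 0, 0, -0.05, 0, 0, 0], [-1, 0, 0, 0, 0, 0, 0]],
  ],
)

```text
clock: 22.2
tool_pos: [0.5018, -0.311, 0.0536]
orientation: [-89.9, -0.0, 5.5]
force: [0.0, 0.9, -1.6]
opening: 0.0137
```

step_arm(
  rows=[
    [[-1, 0, 0, -0.05, 0, 0, 0], [-1, 0, 0, -0.05, 0, 0, 0], [-1, 0, 0, 0, 0, 0, 0]],
  ],
)

```text
clock: 22.58
tool_pos: [0.5019, -0.3111, 0.0526]
orientation: [-90.0, -0.0, 5.5]
force: [0.1, 0.9, -0.5]
opening: 0.0138
```

step_arm(
  rows=[
    [[-1, 0, 0, -0.05, 0, 0, 0], [-1, 0, 0, -0.05, 0, 0, 0], [-1, 0, 0, 0, 0, 0, 0]],
  ],
)

```text
clock: 22.95
tool_pos: [0.5019, -0.3112, 0.0523]
orientation: [-90.0, -0.0, 5.5]
force: [-2.0, 0.9, 4.4]
opening: 0.0135
```

It touched down at about 52.4 mm. I'll open slowly and retreat.

step_arm(
  rows=[
    [[-0.62, 0, 0, 0, 0, 0, 0], [-0.55, 0, 0, 0, 0, 0, 0], [-0.4, 0, 0, 0, 0, 0, 0], [-0.2, 0, 0, 0, 0, 0, 0], [-0.2, 0, 0, 0, 0, 0, 0]],
  ],
)

```text
clock: 23.58
tool_pos: [0.5019, -0.311, 0.0516]
orientation: [-89.9, -0.0, 5.5]
force: [0.9, 0.5, 1.0]
opening: 0.0345
```

step_arm(
  rows=[
    [[-0.2, 0, 0, 0.5, 0, 0, 0], [-0.2, 0, 0, 1, 0, 0, 0], [-0.2, 0, 0, 2, 0, 0, 0], [-0.2, 0, 0, 4, 0, 0, 0], [-0.2, 0, 0, 5, 0, 0, 0], [-0.2, 0, 3, 5, 0, 0, 0], [-0.2, 0, 6, 0, 0, 0, 0], [-0.2, 0, 6, 0, 0, 0, 0], [-0.2, 0, 6, 0, 0, 0, 0], [-0.2, 0, 6, 0, 0, 0, 0], [-0.2, 0, 6, 0, 0, 0, 0], [-0.2, 0, 0, 0, 0, 0, 0]],
  ],
)

```text
clock: 25.08
tool_pos: [0.502, 0.0225, 0.2277]
orientation: [-89.9, -0.1, 5.8]
force: [-0.5, -0.1, -1.7]
opening: 0.0352
```

step_arm(
  rows=[
    [[-0.2, 0, 6, 0, 0, 0, 0], [-0.2, 0, 6, 0, 0, 0, 0], [-0.2, 0, 6, 0, 0, 0, 0], [-0.2, 0, 6, 0, 0, 0, 0], [-0.2, 0, 0, 0, 0, 0, 0]],
  ],
)

```text
clock: 25.7
tool_pos: [0.502, 0.2617, 0.2267]
orientation: [-89.9, -0.0, 5.6]
force: [0.1, -0.3, -0.7]
opening: 0.0349
```

```bash
python3 st.py;python3 - <<'E'
from h import *
sc=ctrl.snapshot("scene"); tp=ctrl.snapshot("top"); cv2.imwrite("pics/s9.png",sc); cv2.imwrite("pics/top9.png",tp)
cv2.imwrite("pics/e9.png",np.hstack([cv2.resize(sc[80:280,70:270],(400,400),interpolation=cv2.INTER_CUBIC),cv2.resize(tp[70:230,280:440],(400,400),interpolation=cv2.INTER_CUBIC)]))
E
```

```text
t 25.7 local mm [ 68.93 275.44 226.7 ] rpy [-8.995e+01 -2.000e-02  5.640e+00] F loc [-0.   -0.35 -0.73] open 0.0349
```

View pics/e9.png

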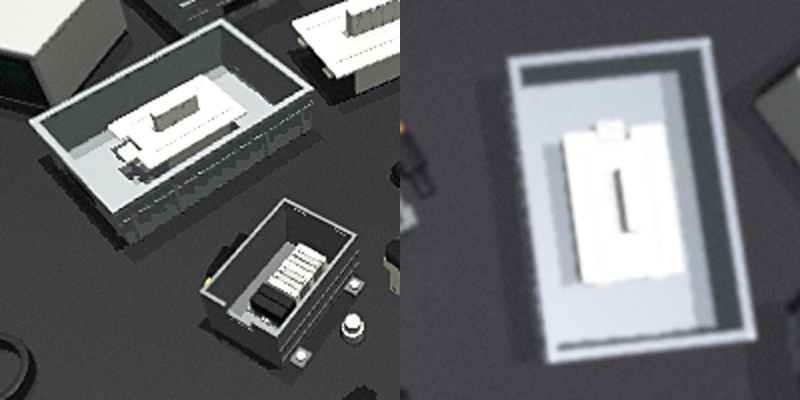

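The cover lies upright and flat in the tote, with its plate corners at (563,133), (662,124), (684,272) and (584,284) in the crop. The box is open and the gland stands at (352,327). One numeric check, then I'll hand it in.

Run:
```python
from h import *
T=cam("top"); p=np.array([(163,133),(262,124),(284,272),(184,284)])/2.5+[280,70]
P=np.array([onz(T,*x,.049) for x in p]); print("cover centre",P.mean(0).round(4),"sides",np.linalg.norm(P-np.roll(P,-1,0),axis=1).round(3))
a,b=cv2.imread("pics/top0.png"),cv2.imread("pics/top9.png")
# gland and plug (orange pins) centroids before/after in top view
for n,(y0,y1,x0,x1) in dict(gland=(150,166,214,230),pins=(115,128,270,284)).items():
    for im in(a,b):
        q=im[y0:y1,x0:x1].astype(int); m=(q.min(2)>120) if n=="gland" else (q[...,2]-q[...,0]>60); y,x=np.where(m); print(n,len(x),x.mean()+x0 if len(x) else None,y.mean()+y0 if len(x) else None)
sa,sb=cv2.imread("pics/scene0.png"),cv2.imread("pics/s9.png"); r=np.s_[232:256,238:256]; print("scene gland diff",np.abs(sa[r].astype(int)-sb[r]).mean())
```

```text
cover centre [ 0.5011 -0.3121  0.049 ] sides [0.102 0.152 0.101 0.155]
gland 82 220.59756097560975 157.3170731707317
gland 92 220.6086956521739 157.34782608695653
pins 34 276.0882352941176 121.58823529411765
pins 36 276.05555555555554 121.61111111111111
scene gland diff 3.3526234567901234
```

```bash
python3 -c "
from plant import ctrl
print(ctrl.close_job())"
```

```text
the job is handed in; nothing more can be done
None
```

The job is done and handed in at about 26 s of the 67 s allowed. No verdict was reported.

- **Opening:** I pressed the tab with closed fingertips at about 10 N. Holding it pressed, I raised that end about 14 mm and let the barb spring out; the end then stood about 11 mm ajar.
- **Lifting off:** I took the cover by its rib. The first +x draw met about 9 N, so I eased back. The tongues then slipped out and the cover came free, with up to about 10 N read along the way.
- **Placing:** I laid the cover in the tote at about 4 N contact force, then released it and moved the arm clear.

**Last checks**
- **Cover:** its centre is at (0.501, -0.312), against my tote estimate of (0.501, -0.311) from the top view. The wrist view put the tote centre about 3 mm further in y. By eye it lies flat and right way up. While it was still held, its far edge read 2–3 mm low, within the noise of that measurement.
- **Bystanders:** the gland and plug pins moved less than 0.05 px between the first and last top pictures.
- **Forces:** readings taken at the end of each move stayed at or below about 10 N. Peaks within a move were not logged.

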